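# Close up the shoe-care chest

### The job

The wooden shoe-care chest on the hall table has been left open: with the fingertips, push both of its drawers fully home and push its lid down until it is fully shut. Push gently, without slamming; pull nothing further open, pick nothing up, leave the tins and the brush lying in the chest, and do not disturb the things around it.

Things in the scene. Friction and masses are not known exactly. Their poses are not given: they have to be found in the camera images.
- chest: Wooden shoe-care chest, fixed to the table: 340 wide (y) x 200 deep (x) x 146 mm high to the rim, plus a 12 mm lid. Origin: centre of its underside, on the table; x from the front (drawer side, faces the robot) to the back, y to the left drawer, z up. Carcass front at x = -100 mm. Two drawers below (to z = 70 mm), each with a loose tin; above, under the lid, a 65 mm deep compartment with a brush.
- lid (a joint): Lid angle, rad: 0 = shut, flat on the rim; grows as its front edge rises about the hinge on the chest's far rim. Starts at 0.6 to 1.1. Friction hinges hold it at any angle; pushing it down at the front edge takes 1 to 4 N. Flat board, 200 mm from hinge to front edge, 344 wide, 12 mm thick: its outer (upper) face lies 12 mm outside the hinge's plane.
- lid_hinge (a point): Fixed point in the middle of the lid's hinge line, on the chest's far upper rim (chest x = +100 mm, z = 146 mm); axes as the chest's, the hinge line is its y.
- lid_edge (a point): Middle of the lid's free (front) edge, on its outer (upper) face; moves with the lid. Axes: x from the edge towards the hinge along the lid, y along the edge, z out of the lid's outer face. When shut it is at chest x = -100 mm, z = 158 mm.
- drawer_left (a joint): How far the left drawer (chest +y side) is out, m: 0 = fully home; grows towards the robot (chest -x). Starts at 0.05 to 0.08, stays where left; about 2 N pushes it, to a firm stop at 0. Front board 162 wide x 58 high x 12 mm thick, centred at chest y = +82.5 mm, z = 41 mm; its face is at chest x = -112 mm when home.
- drawer_right (a joint): The same for the right drawer, centred at chest y = -82.5 mm.
- knob_left (a point): Centre of the flat outer end of the left drawer's brass knob (24 mm diameter, sticks out 26 mm from the middle of the front board, 41 mm above the table); moves with the drawer. Axes as the chest's.
- knob_right (a point): The same for the right drawer's knob.
- tin_black: Bystander: black-lidded polish tin, 72 mm diameter x 24 mm, lying loose in the left drawer (its floor is 23 mm above the table). Origin: centre of the underside.
- tin_red: Bystander: the same with a red lid, in the right drawer.
- brush: Bystander: shoe brush, 52 x 165 x 44 mm, bristles down, lying loose in the compartment under the lid (floor 81 mm above the table). Origin: centre of the underside, long along its y.
- jar: Bystander: small amber cream jar with a black cap, 54 mm diameter x 50 mm, standing on the table beside the chest, near its front. Origin: centre of the underside.
- spray: Bystander: blue spray can with a white cap, 52 mm diameter x 180 mm, standing on the table on the other side. Origin: centre of the underside.
- shoe_tree: Bystander: cedar shoe tree, about 235 x 66 mm, 80 mm high at its brass knob, lying on the table. Origin: on the underside, behind the toe block; toe along +x.
- shoehorn: Bystander: red plastic shoehorn, 240 x 44 x 12 mm, lying on the table. Origin: on the underside, where blade (+x) and grip (-x) meet.
- key_bowl: Bystander: blue bowl holding keys, 136 mm diameter x 42 mm, standing on the table. Origin: centre of the underside.

How it is judged:
By the outcome, as a careful person would: the job done as asked, in the order asked, and still so for the second after the job is handed in, with the robot touching nothing.
It also fails if it takes over 59 s, if anything falls off the work surface, if the arm or the gripper's body presses on something with over 40 N, if the wrist force passes 120 N, or if a joint passes its speed limit or range.

### The arm

A 6-joint arm with a two-finger parallel gripper is mounted at the origin on the work surface. World frame = base frame: x ahead of the robot, y to its left, z up, the work surface at z = 0. Lengths are in m, angles in rad, forces in N, time in s.
With the tool pointing down it reaches from about 0.35 to 0.775 m from the base axis. Payload 7.3 kg.
Tool frame: the origin (TCP) lies at the very end of the fingers, on their centre line; the grasp point (between the pads) lies 19 mm behind it; z points along the fingers, y is the line along which they close (so a half turn about z gives the same grasp; the last joint's range is limited). The gripper opens to 92 mm and grips with 3 to 60 N. Pads are 19 mm wide; open, the fingers measure 130 mm over their backs; the gripper's body (75 mm by 190 mm) begins 47 mm behind the grasp point.
Start: joints at [-1.317, 0.342, 1.524, -0, 1.275, -0.146], TCP at [0.204, -0.484, 0.188] pointing down, gripper open.
Joint ranges: [-2.53, 2.53], [-0.77, 2.02], [0.04, 2.7], [-1, 4.14], [0.28, 2.66], [-3.11, 3.11]. Speed limits (rad/s): [2.57, 2.57, 3.14, 3.14, 3.14, 3.14].

### API

Orientations are given as [roll, pitch, yaw] about the fixed x, y, z axes, in that order (R = Rz(yaw) Ry(pitch) Rx(roll)).
In Python, from cell import telemetry, eyes, job gives the robot as it stands.
- The arm moves only by the tool apply_moves, never from a script. Its arguments are lists of equal length, an entry for each row: "delta_pos": the shift along the world's x, y, z each as a share of 0.4 m, from -1 to 1, a list of three; "dr": the turn, a rotation vector about the world's x, y, z each as a share of 0.5 rad, from -1 to 1, a list of three; "jaw": the opening, from 0 (shut) to 1 (fully open). A call has 1 to 8 rows; each row is the pose to reach, as a shift and turn from the pose commanded when the call began; what a row does not reach only later rows make up. A row lasts 1/12 s, in which the tool goes at most 41.7 mm and 7.16 degrees, less where a joint would pass 70% of its speed; a pose out of reach is approached as far as the arm can. A call with a number of a shift or a turn outside -1 to 1 is refused whole. A call with a gripper value outside its range is refused whole. The fingers move at their own pace and stop on an object; "force" is the grip in N (left out, the last holds). Time passes only in rows, so rows that repeat a pose let the fingers close. It gives the time, the measured TCP pose, the force, the opening and the grip force at its end, in the units of the state.
- telemetry.observe(): the state, without advancing time (a new reading comes with each control period).
- eyes.read_camera(name): name is "scene" or "top"; returns the picture (384x512x3 uint8, red, green, blue); there is no depth.
- eyes.camera_model(name): a dict with "vertical_fov" (degrees; the focal length in pixels is half the picture's height over the tangent of half this angle, whatever the lens; pixels are square), "cx", "cy" (the principal point, pixels), "rvec" (rotation vector, rad) and "tvec" (3), from world to camera coordinates, as OpenCV has them. Camera axes: x right, y down, z forward; pixel columns grow to the right and rows downward; lengths in m; the calibration is good to about 2 mm. A picture is of the moment at which its call begins. camera_model takes no time and is no camera call.
- job.hand_in(): hands the job in; it is judged then, once.
The state is a dict: "time": time; "qpos": joint angles; "qvel": joint speeds; "joint_efforts": joint torques, N m; "tool_pos": TCP position; "tool_rot": TCP orientation; "contact_force": force on the tool from outside, world axes, zero at the start; "torque": the same for the moment, N m; "opening": finger opening in m; "grip_force": force on a finger pad.
Only numpy, scipy, OpenCV 4.12 (cv2) and the standard library are available. Lean on these libraries where they do the work, as an engineer would, in place of code of your own. Each camera call takes 0.05 s, during which the arm holds its last target. There are 200 camera calls.

## Working session

There is one attempt and no reset: what is moved stays moved. The work goes in short steps, Python scripts to look and compute and a tool call to move; the robot and the scene stay as the last step left them, time stands still between calls to the robot, and variables do not carry over. Pictures are saved under pics/ and viewed, at most 10 in all, crops included, and the job is handed in when it is done.

Besides the shell and the picture viewer there is one more tool, called after "Call:" as a command line: name --argument value ..., lists and objects as JSON in quotes. apply_moves: Moves the arm, as the interface text tells. Its arguments: {"type":"object","properties":{"delta_pos":{"type":"array"},"dr":{"type":"array"},"jaw":{"type":"array"},"force":{"type":"number"}},"required":["delta_pos","dr","jaw"]}

```bash
mkdir -p pics
python3 - <<'E'
from cell import telemetry, eyes, job
import cv2
for n in("scene","top"):
    im=eyes.read_camera(n); cv2.imwrite(f"pics/{n}0.png",cv2.resize(im[:,:,::-1],(800,600),interpolation=cv2.INTER_CUBIC)); print(n,eyes.camera_model(n))
s=telemetry.observe();print(s)
E
```

```text
scene {'vertical_fov': 55.135454651456996, 'cx': 255.21238157920737, 'cy': 195.50949075488927, 'rvec': array([ 0.86908064,  2.88613025, -0.45107859]), 'tvec': array([ 0.43946007, -0.26625337,  1.36311759])}
top {'vertical_fov': 44.18644161139751, 'cx': 258.1174774169619, 'cy': 198.50318279345151, 'rvec': array([ 2.17474841, -2.11580652,  0.15135532]), 'tvec': array([-0.00590798,  0.57763807,  1.3911576 ])}
{'time': 0.1, 'qpos': array([-1.31696731e+00,  3.42647626e-01,  1.52487390e+00, -6.23078820e-05,
        1.27542585e+00, -1.45972450e-01]), 'qvel': array([ 0.00117588, -0.00174836, -0.00434675,  0.00062786,  0.00136654,
        0.00172974]), 'joint_efforts': array([ 1.61874119e-03, -4.32005847e+01, -2.44693279e+01,  7.20303459e-02,
        5.26095985e-02, -5.39410462e-05]), 'tool_pos': array([ 0.20426004, -0.48319615,  0.18743393]), 'tool_rot': array([-3.14024367e+00, -1.38099052e-04,  3.99819554e-01]), 'contact_force': array([-0.35537017, -1.31949732,  0.34358281]), 'torque': array([0.04111468, 0.04066278, 0.00593134]), 'grip_force': 0.0, 'opening': 0.0918954836048547}
```

View pics/scene0.png

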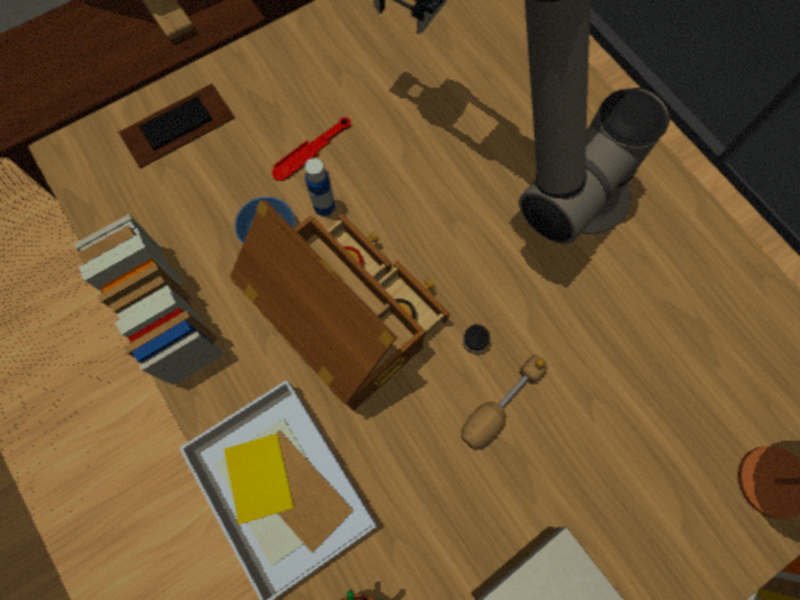

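View pics/top0.png

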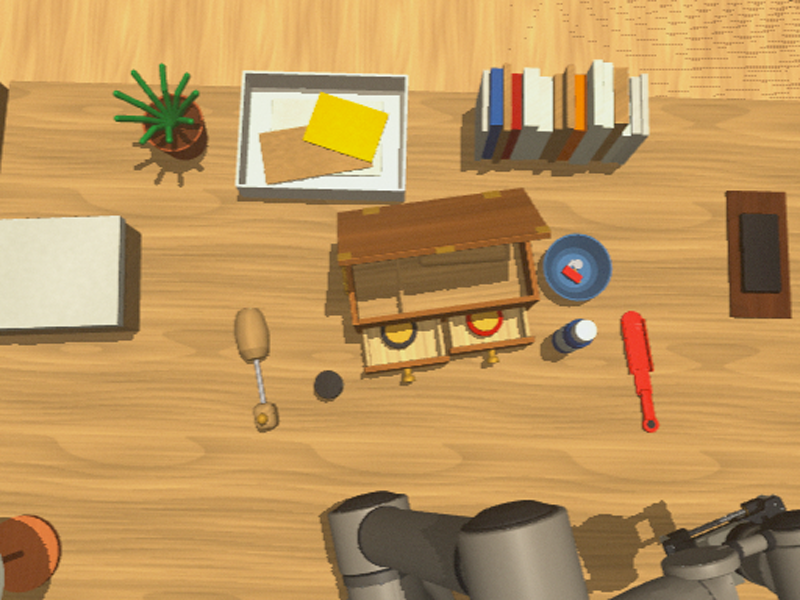

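The top view shows the chest, scaled px: knobs at (407,377) and (490,357), rim front corners at about (355,325) and (538,300), and the lid edge along (338,212)-(525,190). The jar is at (328,385), the spray at (575,335). I'll crop for accuracy.

Run:
```python
from cell import eyes
import cv2
a=eyes.read_camera("top")[110:260,200:360]; b=eyes.read_camera("scene")[90:270,140:320]
cv2.imwrite("pics/t1.png",cv2.resize(a[:,:,::-1],(640,600),interpolation=cv2.INTER_CUBIC))
cv2.imwrite("pics/s1.png",cv2.resize(b[:,:,::-1],(600,600),interpolation=cv2.INTER_CUBIC))
```

```text
(no output)
```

View pics/t1.png

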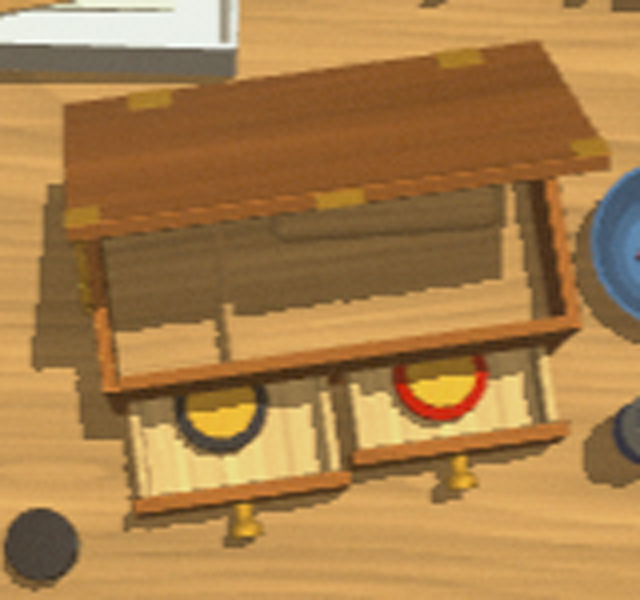

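View pics/s1.png

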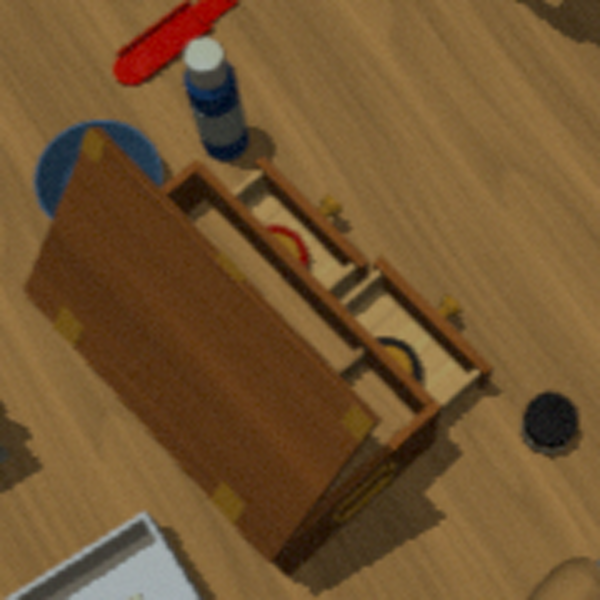

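The crops show the lid corners, front rim, drawer fronts and knobs clearly. In the top crop the knobs are at (241,533) and (460,483), and the lid front edge runs (65,228)-(609,160). I'll fit a model to both views.

```bash
cat > fit.py <<'E'
from cell import eyes
import numpy as np, cv2
from scipy.optimize import least_squares
def cam(n):
    m=eyes.camera_model(n); f=192/np.tan(np.radians(m['vertical_fov']/2))
    K=np.array([[f,0,m['cx']],[0,f,m['cy']],[0,0,1.]]); return K,m['rvec'],m['tvec']
C={n:cam(n) for n in('top','scene')}
def proj(n,P): K,r,t=C[n]; return cv2.projectPoints(np.array(P,float).reshape(-1,3),r,t,K,None)[0][:,0]
def model(p):
    x,y,w,lid,dl,dr=p
    c,s=np.cos(lid),np.sin(lid)
    def L(a,h,yy): return [.1-a*c+h*s*1, yy, .146+a*s+h*c]
    P={'kl':[-.138-dl,.0825,.041],'kr':[-.138-dr,-.0825,.041],'rl':[-.1,.17,.146],'rr':[-.1,-.17,.146],
     'lfl':L(.2,.012,.172),'lfr':L(.2,.012,-.172),'lhl':L(0,.012,.172),'lhr':L(0,.012,-.172)}
    for k,d,y0 in(('dl',dl,.0825),('dr',dr,-.0825)):
        P[k+'l']=[-.112-d,y0+.081,.07];P[k+'r']=[-.112-d,y0-.081,.07]
    R=np.array([[np.cos(w),-np.sin(w),0],[np.sin(w),np.cos(w),0],[0,0,1]])
    return {k:R@np.array(v)+[x,y,0] for k,v in P.items()}
E
python3 - <<'E'
from fit import *
obs={'top':dict(kl=(243,536),kr=(459,485),rl=(109,390),rr=(578,327),lfl=(65,228),lfr=(609,160),lhl=(63,105),lhr=(540,42),dll=(136,510),dlr=(350,485),drl=(355,462),drr=(567,433)),
'scene':dict(kl=(457,310),kr=(337,205),rl=(437,407),rr=(195,163),lfl=(378,420),lfr=(95,127),lhl=(275,562),lhr=(26,288),dll=(490,375),dlr=(380,258),drl=(367,268),drr=(264,160))}
sc={'top':(4,200,110),'scene':(10/3,140,90)}
def res(p,d=0):
    M=model(p);o=[]
    for n in obs:
        s,ox,oy=sc[n]
        for k,(u,v) in obs[n].items():
            e=proj(n,M[k])[0]-[(u+.5)/s-.5+ox,(v+.5)/s-.5+oy]
            if d: print(n,k,e.round(1))
            o+=list(e)
    return np.array(o)
r=least_squares(res,[.55,0,-.1,.8,.06,.06],loss='soft_l1')
print(r.x.round(4),r.cost);res(r.x,1)
for k,v in model(r.x).items(): print(k,v.round(3))
# jar,spray,bowl by ray at top height
def ray(n,u,v,z):
    K,rv,t=C[n];R=cv2.Rodrigues(rv)[0];c=-R.T@t;d=R.T@np.linalg.inv(K)@[u,v,1];return c+d*(z-c[2])/d[2]
print('jar',ray('top',41/4+200,545/4+110,.05),'spray',ray('top',588*.64,330*.64,.18),'bowl',ray('top',578*.64,268*.64,.04))
E
```

```text
[ 0.659  -0.0505  0.1594  0.8813  0.067   0.0525] 13.724893690995238
top kl [ 0.4 -0.6]
top kr [0.2 0.1]
top rl [-1.9  0.8]
top rr [0.9 0.8]
top lfl [-0.3  0.9]
top lfr [0.5 0.1]
top lhl [-0.2 -0.6]
top lhr [ 0.  -0.2]
top dll [-1.4  0.2]
top dlr [-0.2 -0.8]
top drl [-1.1 -0.1]
top drr [ 0.2 -0. ]
scene kl [-1.1 -1.1]
scene kr [-0.8  0.3]
scene rl [1.7 0.2]
scene rr [ 1.4 -1.7]
scene lfl [-0.4  1.2]
scene lfr [-0.1 -0.2]
scene lhl [-2.   1.3]
scene lhr [-0.8  0.7]
scene dll [ 0.9 -1.3]
scene dlr [ 0.2 -0.2]
scene drl [ 0.3 -1.1]
scene drr [-0.6 -0.9]
kl [ 0.444 -0.002  0.041]
kr [ 0.484 -0.162  0.041]
rl [0.533 0.101 0.146]
rr [ 0.587 -0.234  0.146]
lfl [0.614 0.116 0.308]
lfr [ 0.669 -0.223  0.308]
lhl [0.74  0.137 0.154]
lhr [ 0.794 -0.203  0.154]
dll [0.456 0.083 0.07 ]
dlr [ 0.482 -0.077  0.07 ]
drl [ 0.497 -0.078  0.07 ]
drr [ 0.523 -0.238  0.07 ]
jar [0.42933609 0.14799626 0.05      ] spray [ 0.531463   -0.31332908  0.18      ] bowl [ 0.67049646 -0.32939345  0.04      ]
```

Call:
apply_moves --delta_pos '[[0.04,0.05,0],[0.1,0.13,0],[0.16,0.21,0],[0.22,0.29,0],[0.28,0.37,0],[0.34,0.45,0],[0.39,0.52,0],[0.43,0.57,0]]' --dr '[[0,0,-0.06],[0,0,-0.12],[0,0,-0.18],[0,0,-0.24],[0,0,-0.3],[0,0,-0.36],[0,0,-0.42],[0,0,-0.48]]' --jaw '[0,0,0,0,0,0,0,0]' --force 10

```text
time: 0.87
tool_pos: [0.3774, -0.253, 0.1881]
tool_rot: [-3.141, -0.0, 0.16]
contact_force: [-0.1, 0.1, 1.0]
opening: 0.0428
grip_force: 0.0
```

Call:
apply_moves --delta_pos '[[0.04,0.05,0],[0.1,0.13,0],[0.15,0.2,0],[0.175,0.235,-0.03],[0.175,0.235,-0.13],[0.175,0.235,-0.23],[0.175,0.235,-0.33],[0.175,0.235,-0.39]]' --dr '[[0,0,0],[0,0,0],[0,0,0],[0,0,0],[0,0,0],[0,0,0],[0,0,0],[0,0,0]]' --jaw '[0,0,0,0,0,0,0,0]'

```text
time: 1.53
tool_pos: [0.4445, -0.1603, 0.0287]
tool_rot: [-3.139, 0.003, 0.16]
contact_force: [-0.1, 0.0, -0.4]
opening: 0.0007
grip_force: 0.0
```

Run:
```python
from cell import eyes,telemetry
import cv2
a=eyes.read_camera("top")[110:260,200:360]; b=eyes.read_camera("scene")[90:270,140:320]
import numpy as np
a=cv2.resize(a,(400,375));b=cv2.resize(b,(375,375))
cv2.imwrite("pics/c2.png",np.hstack([a,b])[:,:,::-1]); s=telemetry.observe(); print(s['tool_pos'],s['contact_force'],s['opening'])
```

```text
[ 0.44339487 -0.15991036  0.0285211 ] [ 0.2146965  -0.48454911  0.83533014] 0.000451869634189687
```

View pics/c2.png

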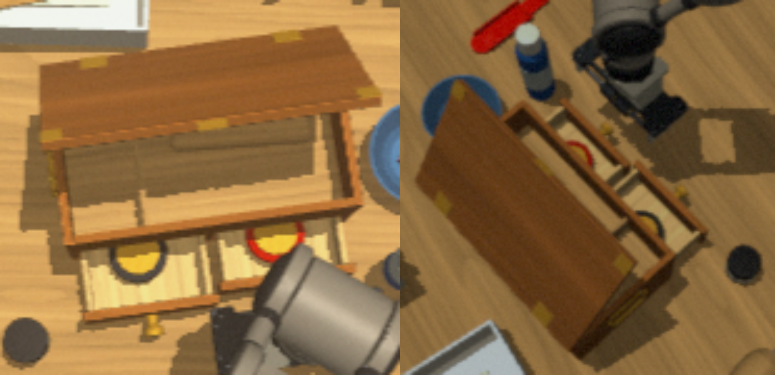

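Right knob is ~30 mm ahead of the closed fingers, clear of spray and lid. Pushing along the chest's x.

Call:
apply_moves --delta_pos '[[0.01,0.0016,0],[0.02,0.0032,0],[0.03,0.0048,0],[0.04,0.0064,0],[0.05,0.008,0],[0.06,0.0096,0],[0.07,0.0112,0],[0.08,0.0128,0]]' --dr '[[0,0,0],[0,0,0],[0,0,0],[0,0,0],[0,0,0],[0,0,0],[0,0,0],[0,0,0]]' --jaw '[0,0,0,0,0,0,0,0]'

```text
time: 2.3
tool_pos: [0.4789, -0.1564, 0.0322]
tool_rot: [3.141, -0.0, 0.16]
contact_force: [-0.8, 0.0, 0.1]
opening: 0.0006
grip_force: 0.0
```

Call:
apply_moves --delta_pos '[[0.008,0.0013,0],[0.016,0.0026,0],[0.024,0.0038,0],[0.032,0.0051,0],[0.04,0.0064,0],[0.048,0.0077,0],[0.056,0.009,0],[0.064,0.0102,0]]' --dr '[[0,0,0],[0,0,0],[0,0,0],[0,0,0],[0,0,0],[0,0,0],[0,0,0],[0,0,0]]' --jaw '[0,0,0,0,0,0,0,0]'

```text
time: 2.97
tool_pos: [0.5043, -0.1524, 0.032]
tool_rot: [3.142, 0.0, 0.16]
contact_force: [0.0, -0.4, 0.4]
opening: 0.0005
grip_force: 0.0
```

```bash
cat > look.py <<'E'
from cell import eyes,telemetry
import cv2,sys
import numpy as np
a=eyes.read_camera("top")[110:260,200:360]; b=eyes.read_camera("scene")[90:270,140:320]
a=cv2.resize(a,(400,375));b=cv2.resize(b,(375,375))
cv2.imwrite(sys.argv[1],np.hstack([a,b])[:,:,::-1]); s=telemetry.observe(); print(s['tool_pos'],s['contact_force'],s['opening'])
E
python3 look.py pics/c3.png
```

```text
[ 0.50452386 -0.15239634  0.0320635 ] [-0.90862594 -0.08042617  0.52724691] 0.0006982072192153592
```

View pics/c3.png

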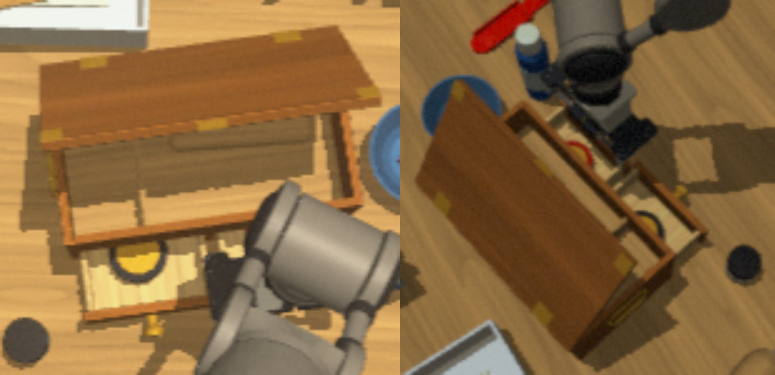

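Unclear whether the right drawer is moving; I'll zoom on its visible corner, before and after.

Run:
```python
import cv2,numpy as np
o=[cv2.resize(cv2.imread(f)[80:230,490:690],(400,300),interpolation=cv2.INTER_CUBIC) for f in("pics/c2.png","pics/c3.png")]
p=[cv2.resize(cv2.imread(f)[180:330,200:400],(400,300),interpolation=cv2.INTER_CUBIC) for f in("pics/c2.png","pics/c3.png")]
cv2.imwrite("pics/d.png",np.vstack([np.hstack(o),np.hstack(p)]))
```

```text
(no output)
```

View pics/d.png

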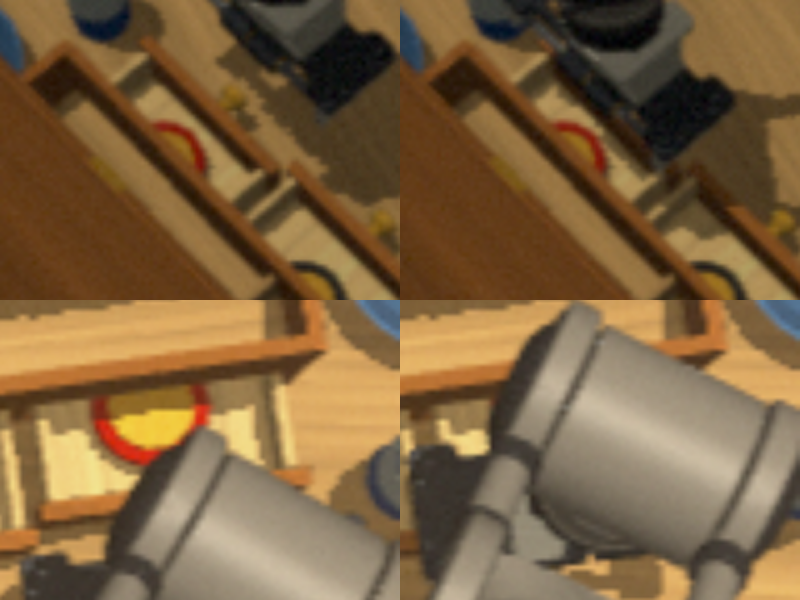

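Run:
```python
from fit import *
def tod(uv): u,v=uv; X=(u-140)*375/180+400; Y=(v-90)*375/180; return ((X-490)*2).round(), ((Y-80)*2).round()
for d in(.0525,.03,.0125):
    M=model([.659,-.0505,.1594,.8813,.067,d]); print(d,[(k,tod(proj('scene',M[k])[0])) for k in('drl','drr','kr')])
for t in([.4434,-.1599,.0285],[.5045,-.1524,.032]):
  for z in(0,.066): print(tod(proj('scene',np.array(t)+[0,0,z])[0]))
```

```text
0.0525 [('drl', (np.float64(278.0), np.float64(169.0))), ('drr', (np.float64(146.0), np.float64(35.0))), ('kr', (np.float64(236.0), np.float64(96.0)))]
0.03 [('drl', (np.float64(258.0), np.float64(187.0))), ('drr', (np.float64(125.0), np.float64(51.0))), ('kr', (np.float64(216.0), np.float64(113.0)))]
0.0125 [('drl', (np.float64(241.0), np.float64(200.0))), ('drr', (np.float64(109.0), np.float64(64.0))), ('kr', (np.float64(200.0), np.float64(126.0)))]
(np.float64(278.0), np.float64(80.0))
(np.float64(278.0), np.float64(45.0))
(np.float64(222.0), np.float64(122.0))
(np.float64(219.0), np.float64(88.0))
```

Run:
```python
from fit import *
from cell import telemetry
pics={}
t=telemetry.observe()['tool_pos']; w=.1594
M=model([.659,-.0505,.1594,.8813,.067,.0525]); ex=np.array([np.cos(w),np.sin(w),0]);ey=np.array([-np.sin(w),np.cos(w),0])
out=[]
for n,(y0,x0) in(('top',(180,275)),('scene',(105,205))):
    im=eyes.read_camera(n)[y0:y0+75,x0:x0+65]; im=cv2.resize(im,None,fx=6,fy=6,interpolation=cv2.INTER_CUBIC)
    def dot(P,c):
        u,v=proj(n,P)[0]; cv2.circle(im,(int((u-x0+.5)*6),int((v-y0+.5)*6)),3,c,-1)
    for k in('kr','drl','drr'): dot(M[k],(0,255,0))
    dot(t,(255,0,255)); 
    for a in(-.0375,.0375):
        for b in(-.095,.095): dot(t+a*ex+b*ey+[0,0,.066],(0,255,255))
    out.append(im)
cv2.imwrite("pics/e.png",np.hstack(out)[:,:,::-1])
```

```text
(no output)
```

View pics/e.png

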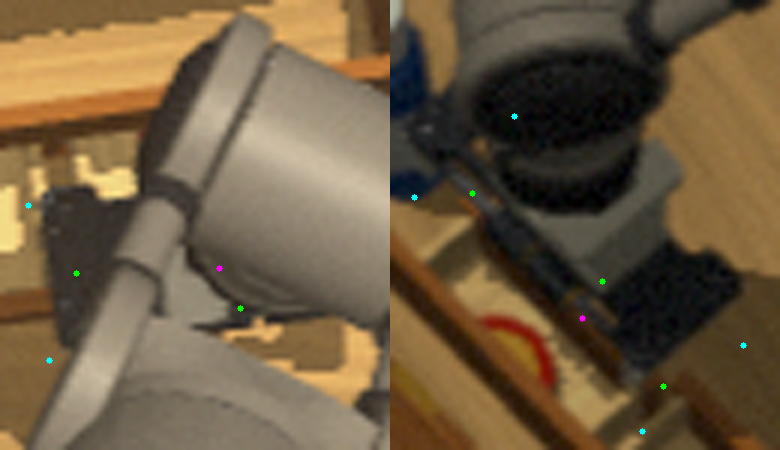

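The overlay shows the right drawer's front near its original place, mostly hidden by the gripper. I'll measure shifts numerically against the earlier frame.

```bash
cat > shift.py <<'E'
import cv2,numpy as np,sys
a=cv2.imread("pics/s1.png"); a=cv2.resize(a,(180,180),interpolation=cv2.INTER_AREA)
from cell import eyes
b=eyes.read_camera("scene")[90:270,140:320,::-1].copy()
for nm,(x,y,w,h) in dict(tin=(80,66,10,12),end=(100,70,11,13),rim_ctl=(85,78,14,14),ltin=(114,102,12,10)).items():
    T=a[y:y+h,x:x+w]; S=b[y-16:y+h+16,x-18:x+w+8]; r=cv2.matchTemplate(S,T,cv2.TM_CCOEFF_NORMED); _,m,_,l=cv2.minMaxLoc(r); print(nm,l[0]-18,l[1]-16,round(m,2))
E
python3 shift.py
python3 - <<'E'
from fit import *
for d in(.0525,.03,.01,0): print(d,proj('scene',model([.659,-.0505,.1594,.8813,.067,d])['drl'])[0])
E
```

```text
tin 0 0 0.99
end -12 10 0.8
rim_ctl 0 0 0.99
ltin 0 0 0.99
0.0525 [250.01042712 168.9443578 ]
0.03 [245.0274931 173.1923399]
0.01 [240.5657027  176.99604383]
0 [238.32322713 178.90776814]
```

Call:
apply_moves --delta_pos '[[-0.04,-0.006,0],[-0.09,-0.014,0],[-0.15,-0.024,0],[-0.15,-0.024,0]]' --dr '[[0,0,0],[0,0,0],[0,0,0],[0,0,0]]' --jaw '[0,0,0,0]'

```text
time: 3.55
tool_pos: [0.4397, -0.1614, 0.0316]
tool_rot: [-3.139, 0.004, 0.159]
contact_force: [-0.7, -0.0, -0.9]
opening: 0.0004
grip_force: 0.0
```

```bash
python3 shift.py
python3 - <<'E'
import cv2,numpy as np
from cell import eyes
a=cv2.resize(cv2.imread("pics/s1.png"),(180,180),interpolation=cv2.INTER_AREA)[40:120,60:160]
b=eyes.read_camera("scene")[130:210,200:300,::-1]
cv2.imwrite("pics/f.png",cv2.resize(np.hstack([a,b]),(800,320),interpolation=cv2.INTER_CUBIC))
E
```

```text
tin 0 0 0.99
end 0 0 0.99
rim_ctl 0 0 1.0
ltin 0 0 0.99
```

View pics/f.png

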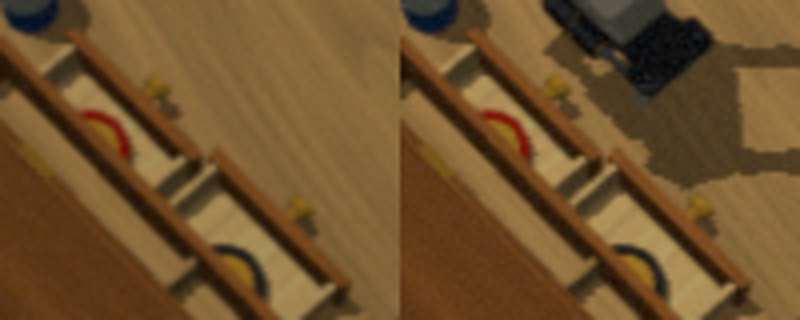

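Right frame: the drawer is unmoved (shift 0,0), so the fingers never touched it. The gripper looks higher than expected, so I'll triangulate its left end from the last overlay pair (top (45,190), (65,345); scene (630,380), (740,285)).

Run:
```python
from fit import *
P=[]
for n in('top','scene'):
    K,r,t=C[n]; R=cv2.Rodrigues(r)[0]; P.append(K@np.c_[R,t]); print(n,'cam',-R.T@t)
tcp=np.array([.5045,-.1524,.032]); w=.1594
for a,b in(((45,190),(630,380)),((65,345),(740,285))):
    u=np.array([a[0]/6-.5+275,a[1]/6-.5+180]); v=np.array([(b[0]-390)/6-.5+205,b[1]/6-.5+105])
    X=cv2.triangulatePoints(P[0],P[1],u,v)[:,0]; X=X[:3]/X[3]; d=X-tcp
    print(X,'rel tool: x',d[0]*np.cos(w)+d[1]*np.sin(w),'y',-d[0]*np.sin(w)+d[1]*np.cos(w),'z',d[2], proj('top',X)[0]-u,proj('scene',X)[0]-v)
```

```text
top cam [0.37241121 0.00300288 1.45956192]
scene cam [0.74182146 0.31331458 1.21393594]
[ 0.52742888 -0.05823929  0.16097302] rel tool: x 0.03758394634759717 y 0.08932760412774447 z 0.12897302407841085 [ 0.2486558  -0.22871298] [0.48502894 0.12250704]
[ 0.45500537 -0.06753336  0.1740312 ] rel tool: x -0.035396640589678924 y 0.09164683617799943 z 0.14203120103713335 [ 0.03793181 -0.03318737] [0.07083266 0.0186884 ]
```

Run:
```python
from fit import *
t=np.array([.2043,-.4832,.1874]);w=.4;ey=np.array([-np.sin(w),np.cos(w),0])
for n in('scene','top'):
  for b in(-.065,-.046,.046,.065,.095):
    print(n,b,[tuple(((proj(n,t+b*ey+[0,0,z])[0]+.5)*1.5625).round()) for z in(0,.066,.132)])
from cell import telemetry
print({k:np.round(v,3) for k,v in telemetry.observe().items()})
```

```text
scene -0.065 [(np.float64(377.0), np.float64(22.0)), (np.float64(376.0), np.float64(-2.0)), (np.float64(374.0), np.float64(-29.0))]
scene -0.046 [(np.float64(384.0), np.float64(26.0)), (np.float64(383.0), np.float64(2.0)), (np.float64(382.0), np.float64(-25.0))]
scene 0.046 [(np.float64(418.0), np.float64(44.0)), (np.float64(419.0), np.float64(21.0)), (np.float64(421.0), np.float64(-5.0))]
scene 0.065 [(np.float64(426.0), np.float64(48.0)), (np.float64(427.0), np.float64(25.0)), (np.float64(429.0), np.float64(-1.0))]
scene 0.095 [(np.float64(437.0), np.float64(55.0)), (np.float64(439.0), np.float64(32.0)), (np.float64(442.0), np.float64(6.0))]
top -0.065 [(np.float64(729.0), np.float64(513.0)), (np.float64(747.0), np.float64(519.0)), (np.float64(767.0), np.float64(525.0))]
top -0.046 [(np.float64(719.0), np.float64(518.0)), (np.float64(736.0), np.float64(523.0)), (np.float64(756.0), np.float64(529.0))]
top 0.046 [(np.float64(668.0), np.float64(538.0)), (np.float64(683.0), np.float64(545.0)), (np.float64(700.0), np.float64(553.0))]
top 0.065 [(np.float64(658.0), np.float64(543.0)), (np.float64(672.0), np.float64(550.0)), (np.float64(688.0), np.float64(557.0))]
top 0.095 [(np.float64(641.0), np.float64(549.0)), (np.float64(655.0), np.float64(557.0)), (np.float64(669.0), np.float64(565.0))]
{'time': np.float64(3.65), 'qpos': array([-0.513,  0.445,  1.868,  0.   ,  0.828,  0.899]), 'qvel': array([ 0.014,  0.014, -0.04 ,  0.003, -0.002,  0.003]), 'joint_efforts': array([-3.2100e-01, -4.1518e+01, -1.6228e+01,  4.0000e-03,  1.0800e-01,
       -6.7000e-02]), 'tool_pos': array([ 0.444, -0.162,  0.032]), 'tool_rot': array([ 3.141, -0.   ,  0.159]), 'contact_force': array([-0.117,  0.261,  0.116]), 'torque': array([-0.012, -0.003, -0.005]), 'grip_force': np.float64(0.0), 'opening': np.float64(0.001)}
```

The pictures hint that the real fingertips are higher than reported. I'll probe gently downward over free table to check.

Call:
apply_moves --delta_pos '[[0,0,-0.01],[0,0,-0.02],[0,0,-0.03],[0,0,-0.04],[0,0,-0.05],[0,0,-0.06],[0,0,-0.065],[0,0,-0.065]]' --dr '[[0,0,0],[0,0,0],[0,0,0],[0,0,0],[0,0,0],[0,0,0],[0,0,0],[0,0,0]]' --jaw '[0,0,0,0,0,0,0,0]'

```text
time: 4.32
tool_pos: [0.4436, -0.1618, 0.0054]
tool_rot: [-3.141, 0.001, 0.16]
contact_force: [-0.1, -0.5, -0.3]
opening: 0.0006
grip_force: 0.0
```

Call:
apply_moves --delta_pos '[[0,0,-0.003],[0,0,-0.006],[0,0,-0.009],[0,0,-0.012],[0,0,-0.015],[0,0,-0.018],[0,0,-0.02],[0,0,-0.02]]' --dr '[[0,0,0],[0,0,0],[0,0,0],[0,0,0],[0,0,0],[0,0,0],[0,0,0],[0,0,0]]' --jaw '[0,0,0,0,0,0,0,0]'

```text
time: 4.98
tool_pos: [0.4439, -0.162, -0.0021]
tool_rot: [-3.141, 0.0, 0.16]
contact_force: [-0.8, -0.5, 0.0]
opening: 0.0004
grip_force: 0.0
```

No contact even below table level: the reported TCP is lower than the true fingertips. I'll measure the offset in the saved start pictures (fingers open).

Run:
```python
from fit import *
t=np.array([.2043,-.4832,.1874]);w=.4;ey=np.array([-np.sin(w),np.cos(w),0])
out=[]
for n,(x0,y0,ww,hh) in(('scene',(350,0,120,90)),('top',(630,470,160,120))):
    im=cv2.imread(f'pics/{n}0.png')[y0:y0+hh,x0:x0+ww]; k=400/ww; im=cv2.resize(im,(400,300),interpolation=cv2.INTER_CUBIC)
    im=np.vstack([im,im])
    for z,c in((0,(0,255,0)),(.03,(255,255,0)),(.06,(255,0,255))):
        for b in(-.055,.055):
            u,v=(proj(n,t+b*ey+[0,0,z])[0]+.5)*1.5625; cv2.circle(im,(int((u-x0)*k),int((v-y0)*k)+300),3,c,-1)
    out.append(im)
im=np.hstack(out); cv2.imwrite('pics/g.png',im)
```

```text
(no output)
```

View pics/g.png

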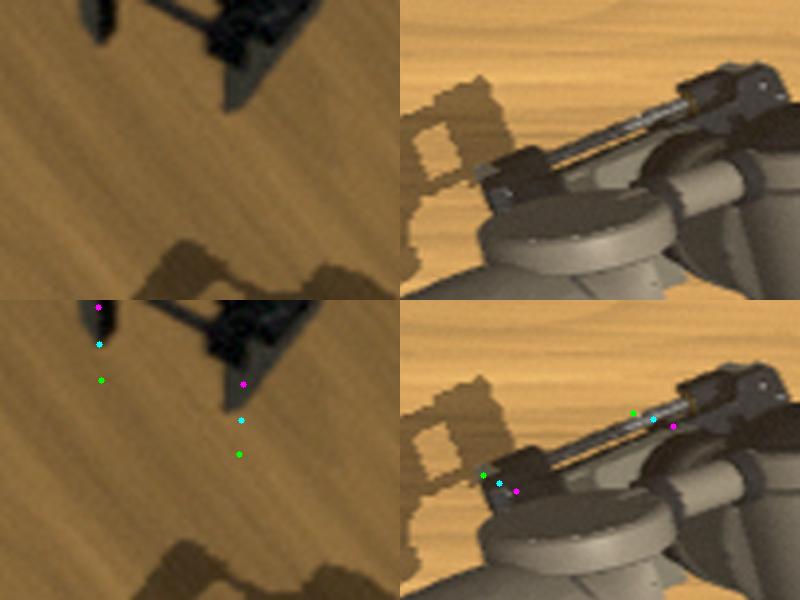

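The fingertips end about 33 mm above the reported TCP (cyan dots at +30 mm match the tips at (98,343) and nearly (230,412)). So the true tip height is now about 31 mm, right for the knob. Pushing again while watching force.

Call:
apply_moves --delta_pos '[[0.01,0.0016,0],[0.02,0.0032,0],[0.03,0.0048,0],[0.04,0.0064,0],[0.05,0.008,0],[0.06,0.0096,0],[0.07,0.0112,0],[0.08,0.0128,0]]' --dr '[[0,0,0],[0,0,0],[0,0,0],[0,0,0],[0,0,0],[0,0,0],[0,0,0],[0,0,0]]' --jaw '[0,0,0,0,0,0,0,0]'

```text
time: 5.65
tool_pos: [0.4761, -0.1568, -0.002]
tool_rot: [-3.141, 0.001, 0.16]
contact_force: [-1.2, -1.3, 1.3]
opening: 0.0004
grip_force: 0.8
```

Call:
apply_moves --delta_pos '[[0.008,0.0013,0],[0.016,0.0026,0],[0.024,0.0038,0],[0.032,0.0051,0],[0.04,0.0064,0],[0.048,0.0077,0]]' --dr '[[0,0,0],[0,0,0],[0,0,0],[0,0,0],[0,0,0],[0,0,0]]' --jaw '[0,0,0,0,0,0]'

```text
time: 6.15
tool_pos: [0.4953, -0.1536, -0.002]
tool_rot: [-3.141, 0.0, 0.16]
contact_force: [-1.7, -0.0, 0.9]
opening: 0.0009
grip_force: 0.8
```

```bash
python3 shift.py
```

```text
tin -12 16 0.61
end -10 13 0.7
rim_ctl -15 7 0.71
ltin 0 0 1.0
```

Contact is there (−1.7 N). Continuing, slowing towards home.

Call:
apply_moves --delta_pos '[[0.008,0.0013,0],[0.016,0.0026,0],[0.024,0.0038,0],[0.032,0.0051,0],[0.04,0.0064,0],[0.048,0.0077,0],[0.054,0.0086,0],[0.058,0.0093,0]]' --dr '[[0,0,0],[0,0,0],[0,0,0],[0,0,0],[0,0,0],[0,0,0],[0,0,0],[0,0,0]]' --jaw '[0,0,0,0,0,0,0,0]'

```text
time: 6.87
tool_pos: [0.5187, -0.15, -0.002]
tool_rot: [3.142, -0.0, 0.16]
contact_force: [-1.6, 0.8, 0.3]
opening: 0.0003
grip_force: 0.8
```

Call:
apply_moves --delta_pos '[[0.002,0.0003,0],[0.004,0.0006,0],[0.006,0.001,0],[0.008,0.0013,0],[0.01,0.0016,0]]' --dr '[[0,0,0],[0,0,0],[0,0,0],[0,0,0],[0,0,0]]' --jaw '[0,0,0,0,0]'

```text
time: 7.28
tool_pos: [0.5223, -0.1494, -0.002]
tool_rot: [-3.141, 0.0, 0.16]
contact_force: [-1.6, 1.4, -0.1]
opening: 0.0008
grip_force: 0.8
```

Call:
apply_moves --delta_pos '[[0.002,0.0003,0],[0.004,0.0006,0],[0.006,0.001,0]]' --dr '[[0,0,0],[0,0,0],[0,0,0]]' --jaw '[0,0,0]'

```text
time: 7.53
tool_pos: [0.5248, -0.149, -0.002]
tool_rot: [3.142, 0.0, 0.16]
contact_force: [-1.9, 1.1, -0.9]
opening: 0.0006
grip_force: 0.8
```

Call:
apply_moves --delta_pos '[[0.0015,0.0002,0],[0.003,0.0005,0],[0.004,0.0006,0]]' --dr '[[0,0,0],[0,0,0],[0,0,0]]' --jaw '[0,0,0]'

```text
time: 7.78
tool_pos: [0.5264, -0.1488, -0.002]
tool_rot: [3.141, -0.0, 0.16]
contact_force: [-2.0, 1.8, 0.2]
opening: 0.0002
grip_force: 0.8
```

Call:
apply_moves --delta_pos '[[0.0015,0.0002,0],[0.003,0.0005,0],[0.004,0.0006,0]]' --dr '[[0,0,0],[0,0,0],[0,0,0]]' --jaw '[0,0,0]'

```text
time: 8.03
tool_pos: [0.5264, -0.1488, -0.002]
tool_rot: [-3.141, 0.003, 0.16]
contact_force: [-9.2, -1.6, 5.5]
opening: 0.0004
grip_force: 4.5
```

Right drawer is against its stop (9 N), at the predicted place. Backing off and over to the left knob.

Call:
apply_moves --delta_pos '[[-0.05,-0.008,0],[-0.14,-0.022,0],[-0.232,-0.037,0],[-0.245,0.04,0],[-0.26,0.13,0],[-0.275,0.22,0],[-0.29,0.31,0],[-0.294,0.348,0]]' --dr '[[0,0,0],[0,0,0],[0,0,0],[0,0,0],[0,0,0],[0,0,0],[0,0,0],[0,0,0]]' --jaw '[0,0,0,0,0,0,0,0]'

```text
time: 8.7
tool_pos: [0.4095, -0.0066, -0.0017]
tool_rot: [-3.141, -0.001, 0.161]
contact_force: [0.6, 0.1, 0.2]
opening: 0.0007
grip_force: 0.0
```

```bash
python3 - <<'E'
from cell import telemetry
import numpy as np
s=telemetry.observe();d=s['tool_pos']-[.659,-.0505,0];w=.1594
print(s['tool_pos'],'chest',d[0]*np.cos(w)+d[1]*np.sin(w),-d[0]*np.sin(w)+d[1]*np.cos(w),s['contact_force'])
E
python3 shift.py
```

```text
[ 0.40950335 -0.00662185 -0.00166205] chest -0.2393691043759814 0.0829234563529481 [0.55179482 0.05530057 0.20065193]
tin 8 0 0.67
end -12 10 0.83
rim_ctl 0 0 0.93
ltin 0 0 0.99
```

Call:
apply_moves --delta_pos '[[0.01,0.0016,0],[0.02,0.0032,0],[0.03,0.0048,0],[0.04,0.0064,0],[0.05,0.008,0],[0.06,0.0096,0],[0.07,0.0112,0],[0.08,0.0128,0]]' --dr '[[0,0,0],[0,0,0],[0,0,0],[0,0,0],[0,0,0],[0,0,0],[0,0,0],[0,0,0]]' --jaw '[0,0,0,0,0,0,0,0]'

```text
time: 9.42
tool_pos: [0.4425, -0.0045, -0.0021]
tool_rot: [3.142, 0.001, 0.159]
contact_force: [-1.3, -0.9, 0.2]
opening: 0.0005
grip_force: 0.8
```

Call:
apply_moves --delta_pos '[[0.008,0.0013,0],[0.016,0.0026,0],[0.024,0.0038,0],[0.032,0.0051,0],[0.04,0.0064,0],[0.048,0.0077,0],[0.056,0.009,0],[0.064,0.0102,0]]' --dr '[[0,0,0],[0,0,0],[0,0,0],[0,0,0],[0,0,0],[0,0,0],[0,0,0],[0,0,0]]' --jaw '[0,0,0,0,0,0,0,0]'

```text
time: 10.08
tool_pos: [0.4681, 0.0, -0.002]
tool_rot: [-3.141, 0.0, 0.16]
contact_force: [-1.6, -0.6, -0.3]
opening: 0.0003
grip_force: 0.8
```

Call:
apply_moves --delta_pos '[[0.008,0.0013,0],[0.016,0.0026,0],[0.024,0.0038,0],[0.032,0.0051,0],[0.04,0.0064,0],[0.048,0.0077,0],[0.056,0.009,0],[0.062,0.0099,0]]' --dr '[[0,0,0],[0,0,0],[0,0,0],[0,0,0],[0,0,0],[0,0,0],[0,0,0],[0,0,0]]' --jaw '[0,0,0,0,0,0,0,0]'

```text
time: 10.75
tool_pos: [0.4933, 0.0039, -0.0019]
tool_rot: [3.141, -0.0, 0.16]
contact_force: [-1.2, 1.0, 1.1]
opening: 0.0004
grip_force: 0.8
```

```bash
cat > pos.py <<'E'
from cell import telemetry
import numpy as np
s=telemetry.observe();d=s['tool_pos']-[.659,-.0505,0];w=.1594
print(s['tool_pos'],'chest',d[0]*np.cos(w)+d[1]*np.sin(w),-d[0]*np.sin(w)+d[1]*np.cos(w),s['contact_force'])
E
python3 pos.py
```

```text
[ 0.49328251  0.00389912 -0.00189384] chest -0.15498208966546043 0.08001313571888012 [-1.1847723   0.99435675  1.13555989]
```

8.5 mm to go.

Call:
apply_moves --delta_pos '[[0.004,0.0006,0],[0.008,0.0013,0],[0.012,0.0019,0],[0.015,0.0024,0]]' --dr '[[0,0,0],[0,0,0],[0,0,0],[0,0,0]]' --jaw '[0,0,0,0]'

```text
time: 11.08
tool_pos: [0.4989, 0.0048, -0.0019]
tool_rot: [3.141, -0.0, 0.16]
contact_force: [-1.6, 0.2, 0.3]
opening: 0.0006
grip_force: 0.8
```

Call:
apply_moves --delta_pos '[[0.0015,0.0002,0],[0.003,0.0005,0],[0.004,0.0006,0]]' --dr '[[0,0,0],[0,0,0],[0,0,0]]' --jaw '[0,0,0]'

```text
time: 11.33
tool_pos: [0.5005, 0.005, -0.0019]
tool_rot: [3.141, -0.0, 0.16]
contact_force: [-2.4, 0.2, 1.0]
opening: 0.0007
grip_force: 0.8
```

Call:
apply_moves --delta_pos '[[0.0015,0.0002,0],[0.003,0.0005,0],[0.004,0.0006,0]]' --dr '[[0,0,0],[0,0,0],[0,0,0]]' --jaw '[0,0,0]'

```text
time: 11.58
tool_pos: [0.5008, 0.0051, -0.0019]
tool_rot: [-3.142, 0.002, 0.16]
contact_force: [-6.4, -1.5, 6.7]
opening: 0.0004
grip_force: 3.5
```

Left drawer home too. A last tiny nudge, then back off and up.

Call:
apply_moves --delta_pos '[[0.002,0.0003,0],[0.002,0.0003,0]]' --dr '[[0,0,0],[0,0,0]]' --jaw '[0,0]'

```text
time: 11.75
tool_pos: [0.5008, 0.0051, -0.002]
tool_rot: [-3.141, 0.004, 0.16]
contact_force: [-8.9, -2.0, 6.9]
opening: 0.0006
grip_force: 4.3
```

Call:
apply_moves --delta_pos '[[-0.05,-0.008,0],[-0.1,-0.016,0],[-0.13,-0.02,0.08],[-0.13,-0.02,0.18],[-0.13,-0.02,0.28],[-0.13,-0.02,0.38],[-0.13,-0.02,0.48],[-0.13,-0.02,0.56]]' --dr '[[0,0,0],[0,0,0],[0,0,0],[0,0,0],[0,0,0],[0,0,0],[0,0,0],[0,0,0]]' --jaw '[0,0,0,0,0,0,0,0]'

```text
time: 12.42
tool_pos: [0.4518, -0.0029, 0.2257]
tool_rot: [3.14, -0.005, 0.16]
contact_force: [0.8, -0.1, -0.2]
opening: 0.0007
grip_force: 0.0
```

Call:
apply_moves --delta_pos '[[0,0,0.08],[0,0,0.17],[0,-0.03,0.24],[0,-0.08,0.26],[0,-0.1,0.26],[0,-0.1,0.26]]' --dr '[[0,0,0],[0,0,0],[0,0,0],[0,0,0],[0,0,0],[0,0,0]]' --jaw '[0,0,0,0,0,0]'

```text
time: 12.92
tool_pos: [0.451, -0.044, 0.3258]
tool_rot: [3.141, -0.001, 0.157]
contact_force: [-0.3, 0.8, -1.5]
opening: 0.0003
grip_force: 0.0
```

```bash
python3 pos.py
python3 - <<'E'
# drawer homes + lid check by reprojection: template match of drawer end vs before
import cv2,numpy as np
from cell import eyes
a=cv2.resize(cv2.imread("pics/s1.png"),(180,180),interpolation=cv2.INTER_AREA)
b=eyes.read_camera("scene")[90:270,140:320,::-1].copy()
for nm,(x,y,w,h) in dict(kr=(92,54,14,14),kl=(128,85,14,14),lidedge=(100,115,16,18)).items():
    S=b[max(0,y-25):y+h+25,x-25:x+w+25]; _,m,_,l=cv2.minMaxLoc(cv2.matchTemplate(S,a[y:y+h,x:x+w],5)); print(nm,l[0]-25,l[1]-min(25,y),round(m,2))
E
python3 - <<'E'
from fit import *
A=model([.659,-.0505,.1594,.8813,.067,.0525]);B=model([.659,-.0505,.1594,.8813,0,0])
for k in('kr','kl'): print(k,proj('scene',B[k])[0]-proj('scene',A[k])[0])
E
```

```text
[ 0.45104203 -0.04399889  0.32582483] chest -0.20428972709952622 0.039426993697876 [-0.30233705  0.80135343 -1.54836744]
kr -12 10 0.92
kl -14 13 0.94
lidedge 0 0 0.99
kr [-11.30523311   9.41019205]
kl [-14.44754298  12.71150112]
```

Knob shifts match fully home for both drawers, and the lid is untouched. Moving over the lid's front edge.

Call:
apply_moves --delta_pos '[[0.05,-0.001,0],[0.14,-0.003,0],[0.23,-0.005,0],[0.32,-0.007,0],[0.41,-0.009,0],[0.49,-0.011,0],[0.545,-0.012,0],[0.545,-0.012,0]]' --dr '[[0,0,0],[0,0,0],[0,0,0],[0,0,0],[0,0,0],[0,0,0],[0,0,0],[0,0,0]]' --jaw '[0,0,0,0,0,0,0,0]'

```text
time: 13.63
tool_pos: [0.6714, -0.0463, 0.3203]
tool_rot: [-3.139, 0.006, 0.161]
contact_force: [1.3, -0.6, -0.1]
opening: 0.0004
grip_force: 0.0
```

```bash
python3 pos.py
python3 - <<'E'
import numpy as np
r,d=.182,.033
for th in np.arange(.9,-.01,-.1):
    x=.1-r*np.cos(th)+.012*np.sin(th)+.0095; z=.146+r*np.sin(th)+.012*np.cos(th)-d
    print(round(th,2),'chest x %.4f reported z %.4f world x %.4f y %.4f'%(x,z,.659+x*.9873,-.0505+x*.1587))
E
```

```text
[ 0.67137928 -0.04631631  0.32028736] chest 0.012886404680764884 0.0021657429189151124 [ 1.26472785 -0.59331369 -0.11797131]
0.9 chest x 0.0058 reported z 0.2630 world x 0.6647 y -0.0496
0.8 chest x -0.0087 reported z 0.2519 world x 0.6504 y -0.0519
0.7 chest x -0.0220 reported z 0.2394 world x 0.6373 y -0.0540
0.6 chest x -0.0339 reported z 0.2257 world x 0.6255 y -0.0559
0.5 chest x -0.0445 reported z 0.2108 world x 0.6151 y -0.0576
0.4 chest x -0.0535 reported z 0.1949 world x 0.6062 y -0.0590
0.3 chest x -0.0608 reported z 0.1782 world x 0.5989 y -0.0602
0.2 chest x -0.0665 reported z 0.1609 world x 0.5934 y -0.0611
0.1 chest x -0.0704 reported z 0.1431 world x 0.5895 y -0.0617
0.0 chest x -0.0725 reported z 0.1250 world x 0.5874 y -0.0620
```

Call:
apply_moves --delta_pos '[[0,0,-0.03],[0,0,-0.06],[-0.005,0,-0.09],[-0.01,0,-0.11],[-0.012,0,-0.125],[-0.012,0,-0.135],[-0.012,0,-0.14],[-0.012,0,-0.14]]' --dr '[[0,0,0],[0,0,0],[0,0,0],[0,0,0],[0,0,0],[0,0,0],[0,0,0],[0,0,0]]' --jaw '[0,0,0,0,0,0,0,0]'

```text
time: 14.3
tool_pos: [0.6638, -0.0471, 0.2697]
tool_rot: [-3.141, 0.001, 0.16]
contact_force: [-0.2, -0.5, 0.2]
opening: 0.0005
grip_force: 0.0
```

Call:
apply_moves --delta_pos '[[-0.005,-0.001,-0.005],[-0.01,-0.002,-0.01],[-0.015,-0.003,-0.015],[-0.02,-0.004,-0.02],[-0.025,-0.005,-0.025],[-0.03,-0.006,-0.03]]' --dr '[[0,0,0],[0,0,0],[0,0,0],[0,0,0],[0,0,0],[0,0,0]]' --jaw '[0,0,0,0,0,0]'

```text
time: 14.8
tool_pos: [0.6519, -0.0499, 0.2584]
tool_rot: [3.141, -0.001, 0.16]
contact_force: [0.5, 0.2, 2.0]
opening: 0.0003
grip_force: 1.3
```

```bash
python3 pos.py
```

```text
[ 0.65192572 -0.04989938  0.25843637] chest -0.006889258599768034 0.001715876344586697 [0.47606025 0.23106553 1.99361384]
```

Contact at 2 N, ~14 mm inside the edge. Working out the arc.

Run:
```python
import numpy as np
r=.185
def p(th): x=.1-r*np.cos(th)+.012*np.sin(th); return np.array([x*.9873,x*.1587,r*np.sin(th)+.012*np.cos(th)])
T=[.83,.67,.51,.35,.2,.08,0]
for a,b in zip(T,T[1:]):
    print(a,b,[list(((p(a+(b-a)*i/4)-p(a))/.4).round(4)) for i in(1,2,3,4)])
```

```text
0.83 0.67 [[np.float64(-0.014), np.float64(-0.0023), np.float64(-0.0119)], [np.float64(-0.0276), np.float64(-0.0044), np.float64(-0.0243)], [np.float64(-0.0407), np.float64(-0.0065), np.float64(-0.0373)], [np.float64(-0.0532), np.float64(-0.0086), np.float64(-0.0508)]]
0.67 0.51 [[np.float64(-0.012), np.float64(-0.0019), np.float64(-0.014)], [np.float64(-0.0234), np.float64(-0.0038), np.float64(-0.0285)], [np.float64(-0.0343), np.float64(-0.0055), np.float64(-0.0434)], [np.float64(-0.0445), np.float64(-0.0072), np.float64(-0.0588)]]
0.51 0.35 [[np.float64(-0.0096), np.float64(-0.0015), np.float64(-0.0158)], [np.float64(-0.0187), np.float64(-0.003), np.float64(-0.0319)], [np.float64(-0.027), np.float64(-0.0043), np.float64(-0.0484)], [np.float64(-0.0347), np.float64(-0.0056), np.float64(-0.0652)]]
0.35 0.2 [[np.float64(-0.0066), np.float64(-0.0011), np.float64(-0.016)], [np.float64(-0.0126), np.float64(-0.002), np.float64(-0.0323)], [np.float64(-0.0181), np.float64(-0.0029), np.float64(-0.0488)], [np.float64(-0.0229), np.float64(-0.0037), np.float64(-0.0655)]]
0.2 0.08 [[np.float64(-0.0034), np.float64(-0.0005), np.float64(-0.0135)], [np.float64(-0.0064), np.float64(-0.001), np.float64(-0.027)], [np.float64(-0.009), np.float64(-0.0014), np.float64(-0.0407)], [np.float64(-0.0112), np.float64(-0.0018), np.float64(-0.0544)]]
0.08 0 [[np.float64(-0.0012), np.float64(-0.0002), np.float64(-0.0092)], [np.float64(-0.0023), np.float64(-0.0004), np.float64(-0.0184)], [np.float64(-0.0031), np.float64(-0.0005), np.float64(-0.0276)], [np.float64(-0.0038), np.float64(-0.0006), np.float64(-0.0369)]]
```

Call:
apply_moves --delta_pos '[[-0.007,-0.001,-0.006],[-0.014,-0.002,-0.012],[-0.021,-0.003,-0.018],[-0.028,-0.004,-0.024],[-0.034,-0.005,-0.031],[-0.041,-0.0065,-0.037],[-0.047,-0.0075,-0.044],[-0.053,-0.0086,-0.051]]' --dr '[[0,0,0],[0,0,0],[0,0,0],[0,0,0],[0,0,0],[0,0,0],[0,0,0],[0,0,0]]' --jaw '[0,0,0,0,0,0,0,0]'

```text
time: 15.47
tool_pos: [0.6304, -0.0533, 0.2373]
tool_rot: [-3.142, 0.0, 0.16]
contact_force: [-0.5, 0.6, 2.5]
opening: 0.0002
grip_force: 1.1
```

Call:
apply_moves --delta_pos '[[-0.006,-0.001,-0.007],[-0.012,-0.002,-0.014],[-0.018,-0.003,-0.021],[-0.023,-0.004,-0.0285],[-0.029,-0.0045,-0.036],[-0.034,-0.0055,-0.0435],[-0.039,-0.0065,-0.051],[-0.0445,-0.0072,-0.059]]' --dr '[[0,0,0],[0,0,0],[0,0,0],[0,0,0],[0,0,0],[0,0,0],[0,0,0],[0,0,0]]' --jaw '[0,0,0,0,0,0,0,0]'

```text
time: 16.13
tool_pos: [0.6127, -0.0562, 0.2137]
tool_rot: [3.142, 0.0, 0.16]
contact_force: [-0.1, -0.6, 2.3]
opening: 0.0005
grip_force: 1.0
```

Call:
apply_moves --delta_pos '[[-0.005,-0.001,-0.008],[-0.01,-0.0015,-0.016],[-0.014,-0.002,-0.024],[-0.019,-0.003,-0.032],[-0.023,-0.0035,-0.04],[-0.027,-0.0043,-0.048],[-0.031,-0.005,-0.057],[-0.035,-0.0056,-0.065]]' --dr '[[0,0,0],[0,0,0],[0,0,0],[0,0,0],[0,0,0],[0,0,0],[0,0,0],[0,0,0]]' --jaw '[0,0,0,0,0,0,0,0]'

```text
time: 16.8
tool_pos: [0.5987, -0.0584, 0.1876]
tool_rot: [-3.142, 0.0, 0.16]
contact_force: [-0.5, -0.3, 2.3]
opening: 0.0003
grip_force: 0.9
```

```bash
python3 pos.py
```

```text
[ 0.5987272  -0.05844114  0.18758582] chest -0.060769171146185685 0.0017263799552287573 [-0.50253213 -0.2678109   2.27668353]
```

Call:
apply_moves --delta_pos '[[-0.003,-0.0005,-0.008],[-0.0066,-0.001,-0.016],[-0.01,-0.0015,-0.024],[-0.0126,-0.002,-0.032],[-0.015,-0.0025,-0.04],[-0.018,-0.003,-0.049],[-0.0205,-0.0033,-0.057],[-0.023,-0.0037,-0.065]]' --dr '[[0,0,0],[0,0,0],[0,0,0],[0,0,0],[0,0,0],[0,0,0],[0,0,0],[0,0,0]]' --jaw '[0,0,0,0,0,0,0,0]'

```text
time: 17.47
tool_pos: [0.5896, -0.0599, 0.1616]
tool_rot: [3.142, 0.0, 0.16]
contact_force: [-0.6, -0.2, 2.5]
opening: 0.0005
grip_force: 0.8
```

Call:
apply_moves --delta_pos '[[-0.0017,-0.0003,-0.007],[-0.0034,-0.0005,-0.0135],[-0.005,-0.0008,-0.02],[-0.0064,-0.001,-0.027],[-0.008,-0.0012,-0.034],[-0.009,-0.0014,-0.04],[-0.01,-0.0016,-0.046],[-0.011,-0.0018,-0.05]]' --dr '[[0,0,0],[0,0,0],[0,0,0],[0,0,0],[0,0,0],[0,0,0],[0,0,0],[0,0,0]]' --jaw '[0,0,0,0,0,0,0,0]'

```text
time: 18.13
tool_pos: [0.5853, -0.0606, 0.1417]
tool_rot: [-3.142, 0.0, 0.16]
contact_force: [-1.2, -0.4, 1.0]
opening: 0.0002
grip_force: 0.7
```

Call:
apply_moves --delta_pos '[[0,0,-0.004],[-0.001,0,-0.008],[-0.001,0,-0.012],[-0.0015,0,-0.015]]' --dr '[[0,0,0],[0,0,0],[0,0,0],[0,0,0]]' --jaw '[0,0,0,0]'

```text
time: 18.47
tool_pos: [0.5848, -0.0606, 0.1359]
tool_rot: [3.141, 0.0, 0.16]
contact_force: [-0.8, -0.7, 1.5]
opening: 0.0005
grip_force: 0.7
```

Around 8–11 mm remain; small steps.

Call:
apply_moves --delta_pos '[[0,0,-0.003],[0,0,-0.006],[0,0,-0.009],[0,0,-0.012]]' --dr '[[0,0,0],[0,0,0],[0,0,0],[0,0,0]]' --jaw '[0,0,0,0]'

```text
time: 18.8
tool_pos: [0.5848, -0.0606, 0.1311]
tool_rot: [3.142, 0.0, 0.16]
contact_force: [-0.1, -1.0, 1.5]
opening: 0.0002
grip_force: 0.7
```

Call:
apply_moves --delta_pos '[[0,0,-0.002],[0,0,-0.004],[0,0,-0.006]]' --dr '[[0,0,0],[0,0,0],[0,0,0]]' --jaw '[0,0,0]'

```text
time: 19.05
tool_pos: [0.5848, -0.0606, 0.1288]
tool_rot: [3.142, 0.0, 0.16]
contact_force: [-1.3, -0.6, 2.3]
opening: 0.0004
grip_force: 0.7
```

Call:
apply_moves --delta_pos '[[0,0,-0.002],[0,0,-0.004]]' --dr '[[0,0,0],[0,0,0]]' --jaw '[0,0]'

```text
time: 19.22
tool_pos: [0.5847, -0.0606, 0.1272]
tool_rot: [3.142, 0.0, 0.16]
contact_force: [-1.3, -0.4, 2.8]
opening: 0.0005
grip_force: 0.7
```

Call:
apply_moves --delta_pos '[[0,0,-0.002],[0,0,-0.004]]' --dr '[[0,0,0],[0,0,0]]' --jaw '[0,0]'

```text
time: 19.38
tool_pos: [0.5848, -0.0606, 0.1256]
tool_rot: [3.142, 0.0, 0.16]
contact_force: [-0.7, -0.4, 1.9]
opening: 0.0002
grip_force: 0.7
```

Call:
apply_moves --delta_pos '[[0,0,-0.002],[0,0,-0.004]]' --dr '[[0,0,0],[0,0,0]]' --jaw '[0,0]'

```text
time: 19.55
tool_pos: [0.5848, -0.0606, 0.124]
tool_rot: [3.142, 0.0, 0.16]
contact_force: [-1.0, -0.3, 1.9]
opening: 0.0004
grip_force: 0.7
```

Call:
apply_moves --delta_pos '[[0,0,-0.002],[0,0,-0.003]]' --dr '[[0,0,0],[0,0,0]]' --jaw '[0,0]'

```text
time: 19.72
tool_pos: [0.5847, -0.0606, 0.1227]
tool_rot: [3.142, 0.0, 0.16]
contact_force: [-2.1, -0.7, 1.1]
opening: 0.0005
grip_force: 0.7
```

Call:
apply_moves --delta_pos '[[0,0,-0.002],[0,0,-0.004]]' --dr '[[0,0,0],[0,0,0]]' --jaw '[0,0]'

```text
time: 19.88
tool_pos: [0.5848, -0.0606, 0.1212]
tool_rot: [3.142, -0.0, 0.16]
contact_force: [-0.1, 0.2, 1.5]
opening: 0.0006
grip_force: 0.7
```

Call:
apply_moves --delta_pos '[[0,0,-0.002],[0,0,-0.004]]' --dr '[[0,0,0],[0,0,0]]' --jaw '[0,0]'

```text
time: 20.05
tool_pos: [0.5848, -0.0606, 0.1196]
tool_rot: [3.142, 0.0, 0.16]
contact_force: [-1.0, -0.9, 4.3]
opening: 0.0004
grip_force: 2.7
```

Call:
apply_moves --delta_pos '[[0,0,-0.002],[0,0,-0.004]]' --dr '[[0,0,0],[0,0,0]]' --jaw '[0,0]'

```text
time: 20.22
tool_pos: [0.5849, -0.0606, 0.1194]
tool_rot: [3.141, -0.001, 0.16]
contact_force: [-7.3, 0.6, 15.3]
opening: 0.0006
grip_force: 7.9
```

Lid is on its stop (15 N). Lifting off and moving clear.

Call:
apply_moves --delta_pos '[[0,0,0.01],[0,0,0.05],[0,0,0.12],[0,0,0.2],[-0.05,0,0.28],[-0.13,-0.02,0.32],[-0.22,-0.05,0.32],[-0.31,-0.08,0.32]]' --dr '[[0,0,0],[0,0,0],[0,0,0],[0,0,0],[0,0,0],[0,0,0],[0,0,0],[0,0,0]]' --jaw '[0,0,0,0,0,0,0,0]'

```text
time: 20.88
tool_pos: [0.4603, -0.0928, 0.247]
tool_rot: [3.14, -0.003, 0.161]
contact_force: [-0.3, -0.4, 0.6]
opening: 0.0004
grip_force: 0.0
```

Call:
apply_moves --delta_pos '[[-0.04,-0.08,0],[-0.08,-0.16,0],[-0.1,-0.25,0],[-0.12,-0.34,0],[-0.14,-0.43,0],[-0.14,-0.5,0],[-0.14,-0.5,0]]' --dr '[[0,0,0],[0,0,0],[0,0,0],[0,0,0],[0,0,0],[0,0,0],[0,0,0]]' --jaw '[0,0,0,0,0,0,0]'

```text
time: 21.47
tool_pos: [0.4042, -0.2974, 0.2455]
tool_rot: [3.14, 0.0, 0.155]
contact_force: [-0.7, -0.1, -0.3]
opening: 0.0004
grip_force: 0.0
```

```bash
python3 pos.py
python3 - <<'E'
from fit import *
M=model([.659,-.0505,.1594,0,0,0]);out=[]
for n,(x0,y0,w,h) in(('top',(200,110,160,150)),('scene',(140,90,160,150))):
    im=eyes.read_camera(n)[y0:y0+h,x0:x0+w,::-1]; im=cv2.resize(im,(400,375),interpolation=cv2.INTER_CUBIC)
    for k in('lfl','lfr','lhl','lhr','kl','kr'):
        u,v=proj(n,M[k])[0]; cv2.circle(im,(int((u-x0+.5)*2.5),int((v-y0+.5)*2.5)),2,(0,255,0),-1)
    out.append(im)
cv2.imwrite('pics/h.png',np.hstack(out))
# knob + bystander shifts, top and scene
a0=cv2.imread('pics/top0.png');a=cv2.resize(a0,(512,384),interpolation=cv2.INTER_AREA);b=eyes.read_camera('top')[:,:,::-1].copy()
for nm,(u,v) in dict(jar=(328,385),spray=(582,332),bowl=(578,268),horn=(640,360),tree=(255,370),kl=(407,377),kr=(491,357)).items():
    x,y=int(u*.64)-9,int(v*.64)-9; S=b[y-30:y+48,x-12:x+30]; _,m,_,l=cv2.minMaxLoc(cv2.matchTemplate(S,a[y:y+18,x:x+18],5)); print(nm,l[0]-12,l[1]-30,round(m,2))
A=model([.659,-.0505,.1594,.8813,.067,.0525])
for k in('kl','kr'): print(k,proj('top',M[k])[0]-proj('top',A[k])[0])
E
```

```text
[ 0.40417111 -0.29742351  0.24553138] chest -0.29079148349754136 -0.20334525405345036 [-0.67609719 -0.06625203 -0.28700789]
jar 0 0 0.99
spray 0 0 1.0
bowl 0 0 1.0
horn -4 -21 0.62
tree 0 0 0.99
kl -3 -23 0.8
kr -3 -18 0.73
kl [ -2.9444122  -22.13743782]
kr [ -2.58424823 -17.24741293]
```

Run:
```python
from fit import *
for n in('top','scene'):
    g=cv2.GaussianBlur(eyes.read_camera(n),(0,0),.7).astype(np.float32).sum(2)
    for th in(0,.01,.02,.04,.06,.1):
        M=model([.659,-.0505,.1594,th,0,0]); 
        L=np.array([M['lfl']+(M['lfr']-M['lfl'])*s for s in np.linspace(.05,.95,60)]); p=proj(n,L); e=p[-1]-p[0]; nn=np.array([-e[1],e[0]])/np.linalg.norm(e)
        q=[cv2.remap(g,(p+k*nn)[None,:,0].astype(np.float32),(p+k*nn)[None,:,1].astype(np.float32),1).mean() for k in(-1.5,1.5)]
        print(n,th,np.round(q[0]-q[1]))
a=cv2.resize(cv2.imread('pics/scene0.png'),(512,384),interpolation=cv2.INTER_AREA);b=eyes.read_camera('scene')[:,:,::-1].copy()
for nm,(u,v) in dict(horn=(295,160),spray=(318,185)).items():
    x,y=int(u*.64)-9,int(v*.64)-9; S=b[y-20:y+38,x-20:x+38]; _,m,_,l=cv2.minMaxLoc(cv2.matchTemplate(S,a[y:y+18,x:x+18],5)); print(nm,l[0]-20,l[1]-20,round(m,2))
```

```text
top 0 163.0
top 0.01 168.0
top 0.02 172.0
top 0.04 175.0
top 0.06 168.0
top 0.1 126.0
scene 0 -47.0
scene 0.01 -47.0
scene 0.02 -47.0
scene 0.04 -45.0
scene 0.06 -42.0
scene 0.1 -38.0
horn 0 0 0.99
spray 0 0 0.99
```

Both knobs match home, the bystanders I checked have not moved, and the lid agrees with shut (firm stop). Handing in.

```bash
python3 -c "
from cell import job
print(job.hand_in())"
```

```text
the job is handed in; nothing more can be done
None
```

I pushed both drawers home and then shut the lid, each gently to its firm stop, and handed the job in; the jar, spray can, bowl, shoe tree and shoehorn had not moved in the camera images.

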